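# Weigh a boxed electron tube and slide it into its protective case

## Robot

A 6-joint arm with a two-finger parallel gripper is mounted at the origin on the work surface. World frame = base frame: x ahead of the robot, y to its left, z up, the work surface at z = 0. Lengths are in m, angles in rad, forces in N, time in s.
With the tool pointing down it reaches from about 0.325 to 0.85 m from the base axis. Payload 4.4 kg.
Tool frame: the origin (TCP) lies between the finger pads; the fingertips stand 25 mm ahead of it and the grasp point (between the pads) lies 6 mm ahead of it (arm.tcp_to_tips is the distance from the TCP to the fingertips, in m); z points along the fingers, y is the line along which they close (so a half turn about z gives the same grasp; the last joint's range is limited). The gripper opens to 94 mm and grips with 3 to 60 N. Pads are 16 mm wide; open, the fingers measure 119 mm over their backs; the gripper's body (75 mm by 177 mm) begins 78 mm behind the grasp point.
Start: joints at [-1.437, 0.207, 1.542, -0, 1.393, -0.15], TCP at [0.162, -0.552, 0.23] pointing down, gripper open.
Joint ranges: [-2.73, 2.73], [-0.86, 2.22], [0.23, 2.46], [-1.11, 4.25], [0.08, 2.63], [-2.82, 2.82]. Speed limits (rad/s): [2.79, 2.79, 3.14, 3.14, 3.14, 3.14].

## Interface

Orientations are given as a unit quaternion [w, x, y, z].
In Python, from plant import arm, cams, workorder gives the robot as it stands. The module is installed in compiled form; this text tells all that it offers.
- The arm moves only by the tool send_rows, never from a script. Its argument "increments" is a list of rows, each an object with "hand": the finger opening in cm, from 0 to 9.4; "xyz": the shift along the tool's x, y, z in cm, a list of three; "spin": the turn about the tool's z in degrees. A call has 1 to 8 rows; each row shifts and turns the commanded pose from where the row before left it, along the tool's axes as they then stand; what a row does not reach is not made up. A row lasts 1/12 s, in which the tool goes at most 41.7 mm and 7.16 degrees, less where a joint would pass 70% of its speed; a pose out of reach is approached as far as the arm can. A call is refused whole if a number of a shift passes 4.17 or a number of a turn 7.16, either way. A call with a gripper value outside its range is refused whole. The fingers move at their own pace and stop on an object; "grip_force" is the grip in N (left out, the last holds). Time passes only in rows, so rows that do not move let the fingers close. It gives the time, the measured TCP pose, the force, the opening and the grip force at its end, in the units of the state.
- arm.get_state(): the state, without advancing time (a new reading comes with each control period).
- cams.camera(name): name is "side" or "top" or "wrist"; returns the picture (400x640x3 uint8, red, green, blue); there is no depth.
- cams.camera_model(name): a dict with "vertical_fov" (degrees; the focal length in pixels is half the picture's height over the tangent of half this angle, whatever the lens; pixels are square), "cx", "cy" (the principal point, pixels), "R" (3x3) and "t" (3): a world point X has camera coordinates R X + t. Camera axes: x right, y down, z forward; pixel columns grow to the right and rows downward; lengths in m; the calibration is good to about 2 mm. The wrist camera is an equidistant fisheye: a pixel r from the principal point sees the ray r / f radians off the axis. A picture is of the moment at which its call begins: read the wrist's pose just before it. camera_model takes no time and is no camera call; for the wrist camera it gives the pose at the moment of the call.
- workorder.job_done(): hands the job in; it is judged then, once.
The state is a dict: "clock": time; "qpos": joint angles; "joint_velocities": joint speeds; "effort": joint torques, N m; "ee_pos": TCP position; "eef_rot": TCP orientation; "force": force on the tool from outside, world axes, zero at the start; "torque": the same for the moment, N m; "width": finger opening in m; "finger_force": force on a finger pad.
Only numpy, scipy, OpenCV 4.12 (cv2) and the standard library are available. Lean on these libraries where they do the work, as an engineer would, in place of code of your own. Each camera call takes 0.05 s, during which the arm holds its last target. There are 200 camera calls.

## Task

Take the red tube carton out of the rack and stand it upright on the scale, letting go so it can be weighed for about a second. Then take it again by its two broad faces and slide it down into the blue close-fitting case until it sits fully home on the case's floor, upright and released. Lower it all the way, never letting it drop, and leave the other cartons and everything else on the table where they are.

Things in the scene. Friction and masses are not known exactly. Their poses are not given: they have to be found in the camera images.
- red_carton: Red carton with a white band and a white stripe on top, upright: 58 (x) by 36 (y) by 105 mm tall (z), about 130 g. Origin at the centre of its underside. In the rack its broad 58 mm wide faces (normal to its y) are hidden by neighbours and end walls: there it can only be taken by its narrow faces (58 mm grip along its x).
- red_carton_top (a point): Centre of the red carton's top face, 105 mm above its origin; axes as the carton's.
- yellow_carton: Same size of carton in yellow, a neighbour in the rack. Leave it.
- green_carton: Same size of carton in green, a neighbour in the rack. Leave it.
- rack: Fixed grey rack, 72 (x) by 143 mm (y), left or right of the scale. Origin at its underside's centre. Base 6 mm thick; three slots at y = -45, 0, +45 mm, 41 mm wide along y, hold the cartons in any order, axes as the rack's. Dividers reach 51 mm, end walls 90 mm, and the lips along both long sides (x = +-34 mm) 14 mm over the table.
- scale: Fixed bench scale: black housing 145 by 122 mm with a display on its -x side, bearing a square steel platform 116 by 116 mm. Origin at table height under the platform's centre.
- scale_top (a point): Centre of the scale platform's top face, 30 mm above the table; axes as the scale's.
- case: Fixed blue upright case, open at the top, on a dark foot plate 95 (x) by 75 mm (y). Origin at its underside's centre. Cavity 61 (x) by 39 mm (y): a carton fits with its x along the case's x, either way round, 1.5 mm spare on each side. The two broad walls (normal to y) each have a finger cut-out 48 mm wide, from the top down to 45 mm over the table; the other two walls have none.
- case_rim (a point): Centre of the case's mouth, 99 mm over the table, where the straight 3 mm walls end; above it a lip flares outwards by 5 mm, up to 108 mm. A carton fully home has its top at 109 mm, so only fingers on its broad faces, in the cut-outs, can lower it all the way.
- case_floor (a point): Centre of the case's inner floor, 4 mm above the table; axes as the case's.
- glass_tube: Bystander: standing amber glass electron tube with a black base, 42 mm across, 96 mm tall; origin at its underside.
- screw_jar: Bystander: jar, 54 mm across, 70 mm tall; origin at its underside.
- screwdriver: Bystander: lying screwdriver, 150 mm long along its x.
- label_roll: Bystander: white roll of labels, 70 mm across, 30 mm tall; origin at its underside.
- parts_tray: Bystander: orange parts tray 90 by 130 by 30 mm; origin at its underside.
- tube_base: Bystander: small white ceramic socket, 32 mm across, 34 mm tall; origin at its underside.
Not all that is in view belongs to the job. There is more than one size of the case; the one meant has the size given above.

How it is judged:
On the way:
1. the red carton stands upright on the scale, let go and still (contact force between red_carton and scale above 0.4 N and contact force between the fingers and red_carton below 0.02 N and angle between red_carton's own z axis and vertical below 0.06 rad and linear speed of red_carton below 0.02 m/s and z of red_carton in the frame of scale_top between -0.003 and 0.004 m and horizontal distance between red_carton and scale_top below 0.055 m), for 0.5 s.
At the end, for the whole second after the job is handed in: The red carton stands in the blue case, its underside within 4 mm of the case's floor and 5 mm of its centre, upright within 0.05 rad, released and at rest; the yellow and green cartons stand in the rack and every bystander is within 30 mm of where it was (z of red_carton in the frame of case_floor between -0.003 and 0.004 m and horizontal distance between red_carton and case_floor below 0.005 m and angle between red_carton's own z axis and vertical below 0.05 rad and angle between the x axis of red_carton and the x axis of case, either way round below 0.12 rad and contact force between the fingers and red_carton below 0.02 N and linear speed of red_carton below 0.02 m/s and distance of each of yellow_carton, green_carton, glass_tube, screw_jar, screwdriver, label_roll, parts_tray, tube_base from where it was at the start of the episode below 0.03 m and angle between each of yellow_carton, green_carton, glass_tube's own z axis and vertical below 0.15 rad); the robot touches nothing.
It fails at once if the red carton falls: faster than 0.4 m/s with no finger on it (contact force between the fingers and red_carton below 0.02 N and linear speed of red_carton above 0.4 m/s).
It fails at once if another carton or a bystander is moved by more than 30 mm (distance of any of yellow_carton, green_carton, glass_tube, screw_jar, screwdriver, label_roll, parts_tray, tube_base from where it was at the start of the episode above 0.03 m).
It also fails if it takes over 67 s, if anything falls off the work surface, if the arm or the gripper's body presses on something with over 40 N, if the wrist force passes 120 N, or if a joint passes its speed limit or range.

## Working session

There is one attempt and no reset: what is moved stays moved. The work goes in short steps, Python scripts to look and compute and a tool call to move; the robot and the scene stay as the last step left them, time stands still between calls to the robot, and variables do not carry over. Pictures are saved under pics/ and viewed, at most 11 in all, crops included, and the job is handed in when it is done.

Besides the shell and the picture viewer there is one more tool, called after ">>>" as name([rows], argument=value, ...), one row to a line, values as JSON. send_rows: Moves the arm, as the interface text tells. Its arguments: {"type":"object","properties":{"increments":{"type":"array"},"grip_force":{"type":"number"}},"required":["increments"]}

```bash
mkdir -p pics; cat > h.py <<'E'
import numpy as np, cv2, json
from plant import arm, cams, workorder
from scipy.spatial.transform import Rotation as Ro
def f(m): return 200/np.tan(np.radians(m["vertical_fov"])/2)
def snap(n,fn):
    m=cams.camera_model(n); im=cams.camera(n)
    cv2.imwrite("pics/%s.png"%fn, im[:,:,::-1]); 
    json.dump({k:(np.array(v).tolist()) for k,v in m.items()},open("pics/%s.json"%fn,"w")); return im
def ray(fn,u,v,wrist=False):
    m=json.load(open("pics/%s.json"%fn)); R=np.array(m["R"]);t=np.array(m["t"])
    x=(u-m["cx"])/f(m); y=(v-m["cy"])/f(m)
    if wrist:
        r=np.hypot(x,y); d=np.array([x/r*np.sin(r),y/r*np.sin(r),np.cos(r)])
    else: d=np.array([x,y,1.])
    d=R.T@d; return -R.T@t, d/np.linalg.norm(d)
def onz(fn,u,v,z,wrist=False):
    o,d=ray(fn,u,v,wrist); return o+d*(z-o[2])/d[2]
def proj(fn,X,wrist=False):
    m=json.load(open("pics/%s.json"%fn)); c=np.array(m["R"])@np.array(X)+np.array(m["t"])
    if wrist:
        r=np.hypot(c[0],c[1]); th=np.arctan2(r,c[2]); q=c[:2]/r*th
    else: q=c[:2]/c[2]
    return q*f(m)+[m["cx"],m["cy"]]
def tri(rays):
    A=0;b=0
    for o,d in rays:
        P=np.eye(3)-np.outer(d,d); A=A+P; b=b+P@o
    X=np.linalg.solve(A,b); return X,[np.linalg.norm((np.eye(3)-np.outer(d,d))@(X-o)) for o,d in rays]
def st():
    s=arm.get_state(); w,x,y,z=s["eef_rot"]; M=Ro.from_quat([x,y,z,w]).as_matrix(); return s,M
E
python3 - <<'E'
from h import *
np.set_printoptions(precision=4,suppress=True)
a=snap("top","top0"); b=snap("side","side0")
for n in("top0","side0"): m=json.load(open(f"pics/{n}.json"));print(m["vertical_fov"],-np.array(m["R"]).T@np.array(m["t"]),np.array(m["R"])[2])
s,M=st();print(s["clock"],s["ee_pos"],M)
cv2.imwrite("pics/top0b.png",cv2.resize(a[:,:,::-1],(800,500),interpolation=cv2.INTER_CUBIC))
cv2.imwrite("pics/side0b.png",cv2.resize(b[:,:,::-1],(800,500),interpolation=cv2.INTER_CUBIC))
E
```

```text
57.73291321585212 [ 0.4664 -0.0018  0.9963] [ 0.1329  0.0046 -0.9911]
48.77660153027931 [ 0.3574 -0.7068  0.8108] [ 0.2069  0.6879 -0.6957]
0.1 [ 0.1614 -0.5512  0.2294] [[ 0.9597  0.281  -0.0003]
 [ 0.281  -0.9597  0.0021]
 [ 0.0003 -0.0021 -1.    ]]
```

View pics/top0b.png

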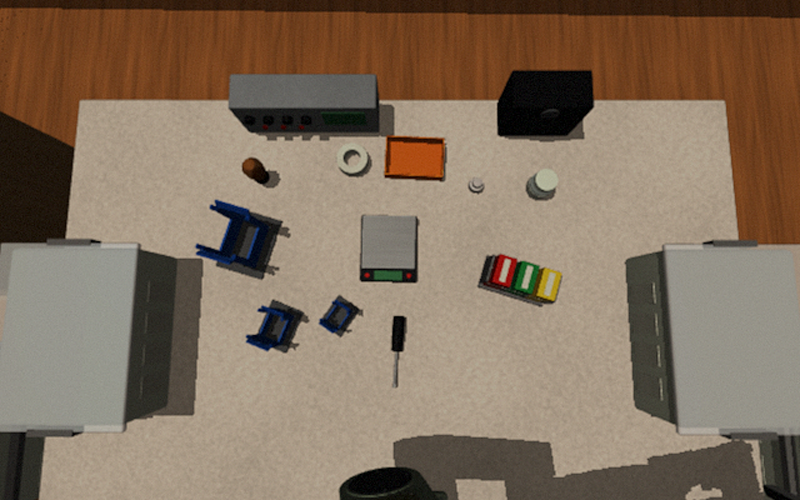

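View pics/side0b.png

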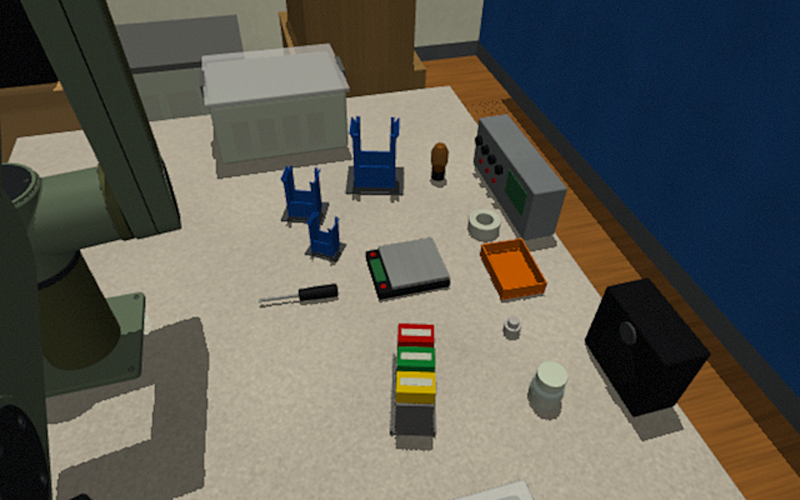

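```bash
python3 - <<'E'
from h import *
def tile(fn,x,y,w,h,k): return cv2.resize(cv2.imread(f"pics/{fn}.png")[y:y+h,x:x+w],None,fx=k,fy=k,interpolation=cv2.INTER_CUBIC)
a=tile("top0",150,155,100,130,4);b=tile("side0",220,85,100,130,4)
cv2.imwrite("pics/A.png",np.hstack([a,b]))
a=tile("top0",380,195,80,60,5);a2=tile("top0",250,255,80,60,5) 
b=tile("side0",300,250,80,100,5)
a3=tile("top0",250,205,80,60,5)
b=np.vstack([b,np.zeros((100,400,3),np.uint8)])
cv2.imwrite("pics/B.png",np.hstack([np.vstack([a,a2]),b]))
E
```

```text
(no output)
```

View pics/A.png

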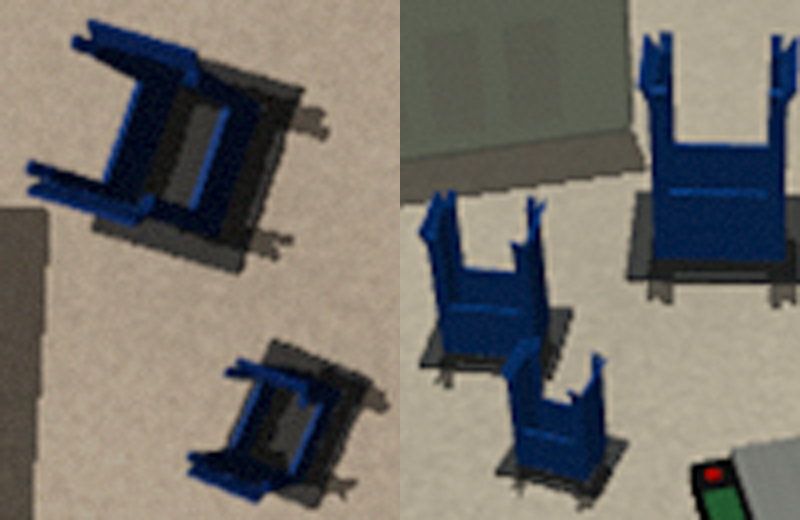

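View pics/B.png

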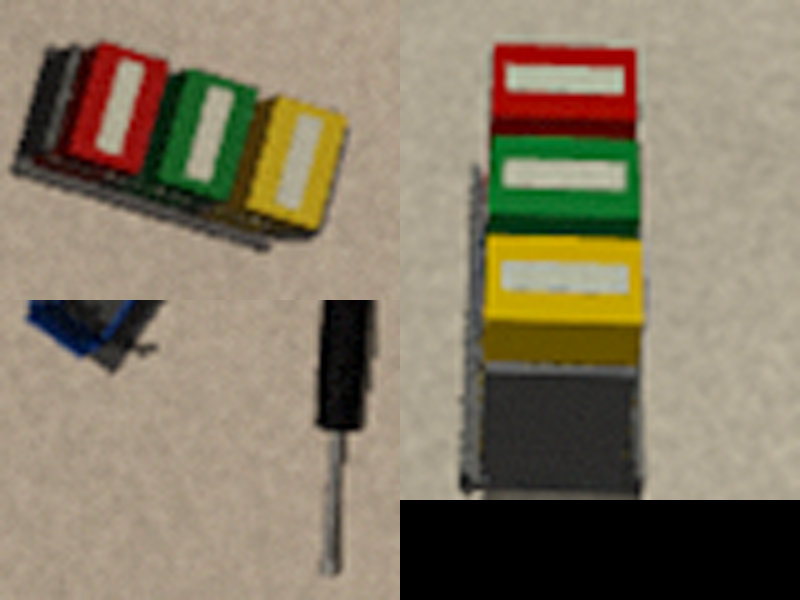

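```bash
python3 - <<'E'
from h import *
np.set_printoptions(precision=4,suppress=True)
P=lambda u,v:(150+u/4,155+v/4)
for nm,cs in dict(med=[(275,340),(375,380),(318,507)],big=[(305,88),(243,272),(92,225)]).items():
    X=[onz("top0",*P(*c),0.004) for c in cs]; print(nm,[np.linalg.norm(X[i+1]-X[i]) for i in(0,1)],X)
# stripe centres of cartons: top & side
im={n:cv2.imread(f"pics/{n}0.png").astype(int) for n in("top","side")}
for nm,(tu,tv),(su,sv) in [("red",(118,108),(565,78)),("green",(211,137),(565,175)),("yel",(300,163),(565,277))]:
    t=(380+tu/5,195+tv/5); s=(300+(su-400)/5,250+sv/5)
    print(nm,t,s,tri([ray("top0",*t),ray("side0",*s)]))
# red top mask corners
for n,box in (("top",(385,195,425,240)),("side",(310,250,355,290))):
    x0,y0,x1,y1=box; c=im[n][y0:y1,x0:x1]
    B,G,R=c[...,0],c[...,1],c[...,2]
    m=((R>150)&(G<80)).astype(np.uint8); k=cv2.findContours(m,cv2.RETR_EXTERNAL,cv2.CHAIN_APPROX_NONE)[0]
    k=max(k,key=cv2.contourArea); r=cv2.minAreaRect(k); print(n,r[0][0]+x0,r[0][1]+y0,r[1],r[2])
# long side of the stripes in top: ends
for a,b in [((118,60),(112,155)) ]: pass
a=onz("top0",380+128/5,195+60/5,.111);b=onz("top0",380+107/5,195+155/5,.111);print("stripe",a,b,np.degrees(np.arctan2(*(a-b)[1::-1])))
E
```

```text
med [np.float64(0.0739079062568223), np.float64(0.09155583692878473)] [array([0.4839, 0.2755, 0.004 ]), array([0.4571, 0.2066, 0.004 ]), array([0.3728, 0.2423, 0.004 ])]
big [np.float64(0.13359768522678936), np.float64(0.11013510582022823)] [array([0.6582, 0.2613, 0.004 ]), array([0.5301, 0.2992, 0.004 ]), array([0.5622, 0.4045, 0.004 ])]
red (403.6, 216.6) (333.0, 265.6) (array([ 0.5422, -0.2048,  0.1112]), [np.float64(0.0025325852531228803), np.float64(0.0025325852531232103)])
green (422.2, 222.4) (333.0, 285.0) (array([ 0.5281, -0.2494,  0.1125]), [np.float64(0.002682708394620197), np.float64(0.0026827083946201506)])
yel (440.0, 227.6) (333.0, 305.4) (array([ 0.5153, -0.292 ,  0.1126]), [np.float64(0.002358347006080234), np.float64(0.002358347006080091)])
top 401.134614944458 225.32692527770996 (8.236878395080566, 1.765045166015625) 11.309932708740234
side 332.5 265.5 (13.0, 27.0) 90.0
stripe [ 0.5633 -0.2099  0.111 ] [ 0.5168 -0.1983  0.111 ] -13.988876885843366
```

The case meant is the middle-sized one. It sits at (273,326) in the 800 px top view, its foot measures 92×74 mm against the 95×75 given. The big one at (240,238) measures 134×110 mm, and the one at (340,315) is smaller. The red carton is at the left (+y) end of the rack, with its top at z≈0.111. Moving over it now.

>>> send_rows([
  {"hand":9.4,"xyz":[3.55,-1.73,-0.4],"spin":0},
  {"hand":9.4,"xyz":[3.55,-1.73,-0.4],"spin":0},
  {"hand":9.4,"xyz":[3.55,-1.73,-0.4],"spin":0},
  {"hand":9.4,"xyz":[3.55,-1.73,-0.4],"spin":0},
  {"hand":9.4,"xyz":[3.55,-1.73,-0.4],"spin":0},
  {"hand":9.4,"xyz":[3.55,-1.73,-0.4],"spin":0},
  {"hand":9.4,"xyz":[3.55,-1.73,-0.4],"spin":0},
  {"hand":9.4,"xyz":[3.55,-1.73,-0.4],"spin":0},
])

```text
clock: 0.77
ee_pos: [0.3961, -0.3374, 0.2623]
eef_rot: [-0.0, 0.99, 0.142, -0.0]
force: [1.4, -0.0, -1.3]
width: 0.0942
finger_force: 0.0
```

>>> send_rows([
  {"hand":9.4,"xyz":[3.55,-1.73,-0.4],"spin":0},
  {"hand":9.4,"xyz":[3.55,-1.73,-0.4],"spin":0},
  {"hand":9.4,"xyz":[3.55,-1.73,-0.4],"spin":0},
  {"hand":9.4,"xyz":[3.55,-1.73,-0.4],"spin":0},
  {"hand":9.4,"xyz":[3.55,-1.73,-0.4],"spin":0},
  {"hand":9.4,"xyz":[0,0,0],"spin":-7.1},
  {"hand":9.4,"xyz":[0,0,0],"spin":-7.1},
  {"hand":9.4,"xyz":[0,0,0],"spin":-7.1},
])

```text
clock: 1.43
ee_pos: [0.5416, -0.2051, 0.2817]
eef_rot: [-0.0, 0.945, 0.326, -0.001]
force: [0.2, 1.2, 0.2]
width: 0.0941
finger_force: 0.0
```

>>> send_rows([
  {"hand":9.4,"xyz":[0,0,0],"spin":-7.1},
  {"hand":9.4,"xyz":[0,0,0],"spin":-7.1},
  {"hand":9.4,"xyz":[0,0,0],"spin":-7.1},
  {"hand":9.4,"xyz":[0,0,0],"spin":-7.1},
  {"hand":9.4,"xyz":[0,0,0],"spin":-7.1},
  {"hand":9.4,"xyz":[0,0,0],"spin":0},
  {"hand":9.4,"xyz":[0,0,0],"spin":0},
])

```text
clock: 2.02
ee_pos: [0.541, -0.2062, 0.2819]
eef_rot: [-0.0, 0.804, 0.594, -0.0]
force: [0.4, -0.3, 0.4]
width: 0.0935
finger_force: 0.0
```

```bash
python3 - <<'E'
from h import *
np.set_printoptions(precision=4,suppress=True)
s,M=st();print(s["clock"],s["ee_pos"],M,s["qpos"])
a=snap("wrist","w1"); m=json.load(open("pics/w1.json"));print(m["vertical_fov"],-np.array(m["R"]).T@np.array(m["t"]),np.array(m["R"])[2])
cv2.imwrite("pics/w1b.png",cv2.resize(a[:,:,::-1],(800,500),interpolation=cv2.INTER_CUBIC))
E
```

```text
2.0167 [ 0.541  -0.2062  0.2819] [[ 0.2934  0.956  -0.0008]
 [ 0.956  -0.2934  0.0005]
 [ 0.0002 -0.001  -1.    ]] [-0.5136  0.1807  1.4656  0.      1.4962 -0.2158]
65.70646984690485 [ 0.5614 -0.1447  0.4357] [-0.0673 -0.2173 -0.9738]
```

View pics/w1b.png

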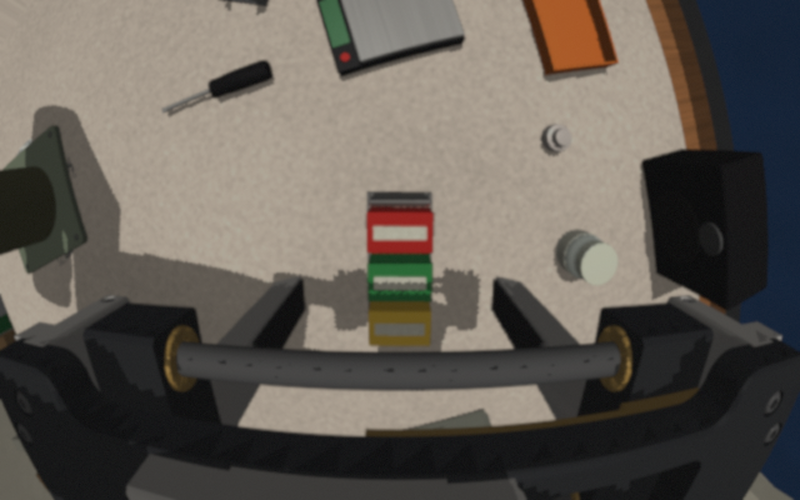

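```bash
cat >> h.py <<'E'
def redtop(fn,box,thr=110):
    """corners (px) of the brightest red region + enclosed stripe, minAreaRect-like via approx quad"""
    im=cv2.imread(f"pics/{fn}.png"); x0,y0,x1,y1=box; c=cv2.resize(im[y0:y1,x0:x1],None,fx=8,fy=8,interpolation=cv2.INTER_CUBIC).astype(int)
    m=((c[...,2]>thr)&(c[...,1]<90)&(c[...,0]<90)).astype(np.uint8)
    k=max(cv2.findContours(m,cv2.RETR_EXTERNAL,cv2.CHAIN_APPROX_NONE)[0],key=cv2.contourArea)
    h=cv2.convexHull(k); 
    for e in np.linspace(4,40,60):
        q=cv2.approxPolyDP(h,e,True)
        if len(q)<=4: break
    return (q[:,0]+0.5)/8-0.5+[x0,y0]
E
python3 - <<'E'
from h import *
np.set_printoptions(precision=4,suppress=True)
im=cv2.imread("pics/w1.png"); print(im[160:212:2,302,:].tolist())
q=redtop("w1",(285,150,360,212),140); print(q)
for z in(.111,):
  X=np.array([onz("w1",*p,z,True) for p in q]); print(X,X.mean(0)); print([(np.linalg.norm(X[i]-X[i-1]),np.degrees(np.arctan2(*(X[i]-X[i-1])[1::-1]))) for i in range(4)])
t=(380+118/5,195+108/5);s=(332.5,265.5); c=q.mean(0)
print(c,tri([ray("w1",*c,True),ray("top0",*t),ray("side0",*s)]), tri([ray("w1",*c,True),ray("side0",*s)]))
E
```

```text
[[80, 83, 86], [71, 74, 81], [46, 49, 69], [25, 29, 73], [20, 24, 87], [30, 34, 134], [33, 37, 148], [36, 39, 149], [33, 38, 148], [38, 41, 148], [92, 103, 156], [145, 161, 170], [151, 167, 170], [152, 169, 172], [152, 168, 171], [147, 163, 171], [96, 107, 157], [35, 40, 146], [31, 35, 146], [32, 36, 145], [31, 34, 141], [31, 44, 104], [29, 54, 31], [31, 55, 24], [30, 54, 22], [35, 67, 27]]
[[293.1875 170.3125]
 [344.8125 171.1875]
 [345.1875 201.0625]
 [293.8125 200.9375]]
[[ 0.5226 -0.1801  0.111 ]
 [ 0.5746 -0.1971  0.111 ]
 [ 0.566  -0.2285  0.111 ]
 [ 0.5129 -0.212   0.111 ]] [ 0.544  -0.2044  0.111 ]
[(np.float64(0.033375122590085064), np.float64(73.1210866831808)), (np.float64(0.05472249040402713), np.float64(-18.082685144731013)), (np.float64(0.03259793965324339), np.float64(-105.4022302966996)), (np.float64(0.055551643336145096), np.float64(162.7481164394213))]
[319.25  185.875] (array([ 0.5426, -0.2044,  0.1107]), [np.float64(0.0014888297948792832), np.float64(0.0028253708957141997), np.float64(0.0013702413889439481)]) (array([ 0.544 , -0.2043,  0.1108]), [np.float64(5.106915481082042e-05), np.float64(5.1069154810759896e-05)])
```

>>> send_rows([
  {"hand":9.4,"xyz":[0.25,0.2,3.8],"spin":0},
  {"hand":9.4,"xyz":[0,0,3.8],"spin":0},
  {"hand":9.4,"xyz":[0,0,3.8],"spin":0},
  {"hand":9.4,"xyz":[0,0,3.8],"spin":0},
  {"hand":9.4,"xyz":[0,0,3.0],"spin":0},
  {"hand":9.4,"xyz":[0,0,1.0],"spin":0},
  {"hand":9.4,"xyz":[0,0,0],"spin":0},
])

```text
clock: 2.65
ee_pos: [0.5413, -0.2031, 0.0869]
eef_rot: [-0.003, 0.804, 0.595, -0.002]
force: [0.4, 0.8, 0.8]
width: 0.0939
finger_force: 0.0
```

>>> send_rows([
  {"hand":7.5,"xyz":[0,0,0],"spin":0},
  {"hand":6.5,"xyz":[0,0,0],"spin":0},
  {"hand":5.0,"xyz":[0,0,0],"spin":0},
  {"hand":5.0,"xyz":[0,0,0],"spin":0},
  {"hand":5.0,"xyz":[0,0,0],"spin":0},
  {"hand":5.0,"xyz":[0,0,0],"spin":0},
  {"hand":5.0,"xyz":[0,0,0],"spin":0},
  {"hand":5.0,"xyz":[0,0,0],"spin":0},
], grip_force=15)

```text
clock: 3.32
ee_pos: [0.5444, -0.2048, 0.0916]
eef_rot: [0.001, 0.803, 0.596, 0.0]
force: [-1.9, 0.7, 5.4]
width: 0.0579
finger_force: 15.0
```

```bash
python3 - <<'E'
from h import *
np.set_printoptions(precision=4,suppress=True)
s,M=st();print(s["clock"],s["ee_pos"],s["force"],M)
for p in [(362,215),(416,215),(417,268),(361,268),(389,241.5)]: print(onz("top0",p[0]*.8,p[1]*.8,.03))
# top(view0)->side platform corners (800): 
for p in [(377,253),(432,238),(449,277),(390,292)]: print(onz("side0",p[0]*.8,p[1]*.8,.03))
E
```

```text
3.3167 [ 0.5444 -0.2048  0.0916] [-1.9085  0.6599  5.4419] [[ 0.2904  0.9569  0.001 ]
 [ 0.9569 -0.2904 -0.0007]
 [-0.0004  0.0012 -1.    ]]
[0.6672 0.0828 0.03  ]
[ 0.6673 -0.0345  0.03  ]
[ 0.552  -0.0363  0.03  ]
[0.5518 0.0834 0.03  ]
[0.6091 0.0239 0.03  ]
[0.5486 0.063  0.03  ]
[0.6702 0.0771 0.03  ]
[ 0.6671 -0.0366  0.03  ]
[ 0.5464 -0.0446  0.03  ]
```

>>> send_rows([
  {"hand":5.0,"xyz":[0,0,-0.5],"spin":0},
  {"hand":5.0,"xyz":[0,0,-1.0],"spin":0},
  {"hand":5.0,"xyz":[0,0,-1.5],"spin":0},
  {"hand":5.0,"xyz":[0,0,-2.0],"spin":0},
  {"hand":5.0,"xyz":[0,0,-2.0],"spin":0},
  {"hand":5.0,"xyz":[0,0,-2.0],"spin":0},
  {"hand":5.0,"xyz":[0,0,-2.0],"spin":0},
  {"hand":5.0,"xyz":[0,0,-2.0],"spin":0},
])

```text
clock: 3.98
ee_pos: [0.5437, -0.2043, 0.2216]
eef_rot: [-0.0, 0.803, 0.596, 0.0]
force: [-0.2, -0.3, -1.7]
width: 0.0579
finger_force: 15.0
```

```bash
python3 - <<'E'
from h import *
s,M=st();print(s["clock"],s["ee_pos"],s["force"],s["width"],s["finger_force"],M)
E
```

```text
3.9833 [ 0.54365758 -0.20430328  0.22163449] [-0.19792998 -0.33178847 -1.74253103] 0.05791900797357038 14.997559189796448 [[ 2.90364953e-01  9.56915970e-01 -1.41438834e-04]
 [ 9.56915968e-01 -2.90364921e-01  2.07918212e-04]
 [ 1.57891381e-04 -1.95717241e-04 -9.99999968e-01]]
```

>>> send_rows([
  {"hand":5.0,"xyz":[2.0,-0.14,0],"spin":0},
  {"hand":5.0,"xyz":[3.5,-0.14,0],"spin":0},
  {"hand":5.0,"xyz":[3.9,-0.14,0],"spin":0},
  {"hand":5.0,"xyz":[3.9,-0.14,0],"spin":0},
  {"hand":5.0,"xyz":[3.9,-0.14,0],"spin":0},
  {"hand":5.0,"xyz":[3.2,-0.14,0],"spin":0},
  {"hand":5.0,"xyz":[2.2,-0.14,0],"spin":0},
  {"hand":5.0,"xyz":[0,0,2.0],"spin":0},
])

```text
clock: 4.65
ee_pos: [0.6038, 0.0192, 0.2052]
eef_rot: [0.002, 0.802, 0.598, 0.004]
force: [0.7, -0.7, -1.0]
width: 0.058
finger_force: 15.0
```

>>> send_rows([
  {"hand":5.0,"xyz":[0,0,2.0],"spin":0},
  {"hand":5.0,"xyz":[0,0,2.0],"spin":0},
  {"hand":5.0,"xyz":[0,0,2.0],"spin":0},
  {"hand":5.0,"xyz":[0,0,1.0],"spin":0},
  {"hand":5.0,"xyz":[0,0,0.5],"spin":0},
  {"hand":5.0,"xyz":[0,0,0.2],"spin":0},
  {"hand":5.0,"xyz":[0,0,0],"spin":0},
  {"hand":5.0,"xyz":[0,0,0],"spin":0},
])

```text
clock: 5.32
ee_pos: [0.6012, 0.0144, 0.1248]
eef_rot: [0.001, 0.803, 0.596, 0.001]
force: [1.0, -0.5, -0.4]
width: 0.0575
finger_force: 15.0
```

```bash
python3 - <<'E'
from h import *
s,M=st();print(s["clock"],s["ee_pos"],s["force"],s["width"],M)
b=snap("side","side1");b=b[90:310,180:500]
cv2.imwrite("pics/side1b.png",cv2.resize(b[:,:,::-1],None,fx=2.5,fy=2.5,interpolation=cv2.INTER_CUBIC))
E
```

```text
5.3167 [0.60115764 0.01438725 0.12481681] [ 1.03450806 -0.45075034 -0.40575367] 0.057462882447545494 [[ 2.90588812e-01  9.56845204e-01  2.32321900e-03]
 [ 9.56847921e-01 -2.90589057e-01 -2.38824554e-04]
 [ 4.46583890e-04  2.29236702e-03 -9.99997273e-01]]
```

View pics/side1b.png

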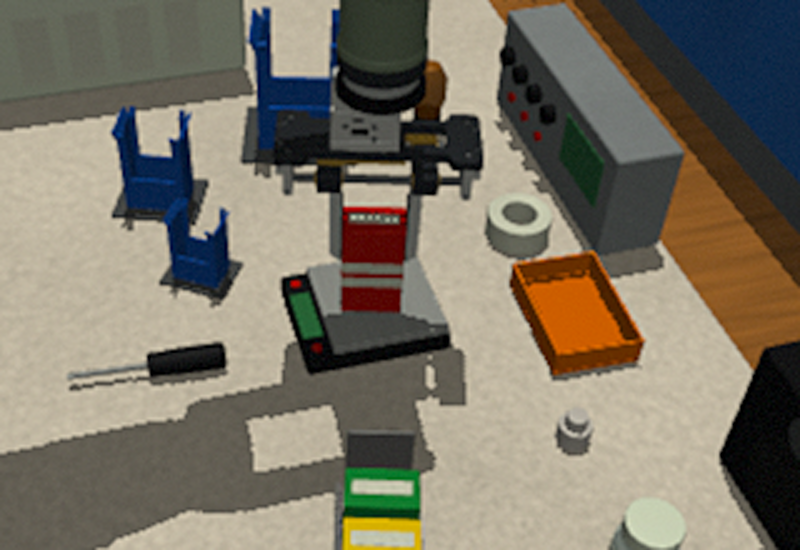

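>>> send_rows([
  {"hand":5.0,"xyz":[0,0,0.3],"spin":0},
  {"hand":5.0,"xyz":[0,0,0.2],"spin":0},
  {"hand":5.0,"xyz":[0,0,0.1],"spin":0},
  {"hand":5.0,"xyz":[0,0,0.0],"spin":0},
  {"hand":5.0,"xyz":[0,0,0],"spin":0},
])

```text
clock: 5.78
ee_pos: [0.6001, 0.0146, 0.1174]
eef_rot: [-0.0, 0.803, 0.596, -0.0]
force: [-0.4, -0.9, -1.6]
width: 0.0579
finger_force: 15.0
```

>>> send_rows([
  {"hand":5.0,"xyz":[0,0,0.1],"spin":0},
  {"hand":5.0,"xyz":[0,0,0.1],"spin":0},
  {"hand":5.0,"xyz":[0,0,0],"spin":0},
  {"hand":5.0,"xyz":[0,0,0],"spin":0},
])

```text
clock: 6.12
ee_pos: [0.6003, 0.0146, 0.1156]
eef_rot: [0.0, 0.803, 0.596, 0.0]
force: [0.5, 0.1, -0.5]
width: 0.0577
finger_force: 15.0
```

```bash
python3 - <<'E'
from h import *
s,M=st();print(s["clock"],s["ee_pos"],s["force"])
E
```

```text
6.1167 [0.60029314 0.01461601 0.11557759] [ 0.49665643  0.07593533 -0.48195148]
```

>>> send_rows([
  {"hand":5.0,"xyz":[0,0,0.1],"spin":0},
  {"hand":5.0,"xyz":[0,0,0],"spin":0},
  {"hand":5.0,"xyz":[0,0,0],"spin":0},
])

```text
clock: 6.37
ee_pos: [0.6003, 0.0146, 0.1155]
eef_rot: [0.0, 0.803, 0.596, 0.0]
force: [-2.8, 0.7, 5.1]
width: 0.058
finger_force: 15.0
```

>>> send_rows([
  {"hand":5.0,"xyz":[0,0,0.1],"spin":0},
  {"hand":5.0,"xyz":[0,0,0],"spin":0},
  {"hand":5.0,"xyz":[0,0,0],"spin":0},
])

```text
clock: 6.62
ee_pos: [0.6003, 0.0146, 0.1155]
eef_rot: [0.0, 0.803, 0.596, 0.0]
force: [-4.0, 0.9, 10.1]
width: 0.0583
finger_force: 15.0
```

>>> send_rows([
  {"hand":5.0,"xyz":[0,0,-0.15],"spin":0},
  {"hand":5.0,"xyz":[0,0,0],"spin":0},
  {"hand":6.2,"xyz":[0,0,0],"spin":0},
  {"hand":7.0,"xyz":[0,0,0],"spin":0},
  {"hand":8.5,"xyz":[0,0,0],"spin":0},
  {"hand":9.4,"xyz":[0,0,0],"spin":0},
  {"hand":9.4,"xyz":[0,0,0],"spin":0},
])

```text
clock: 7.2
ee_pos: [0.6, 0.0146, 0.1146]
eef_rot: [-0.0, 0.803, 0.596, -0.0]
force: [0.2, 0.8, 0.2]
width: 0.0855
finger_force: 0.0
```

>>> send_rows([
  {"hand":9.4,"xyz":[0,0,-1.0],"spin":0},
  {"hand":9.4,"xyz":[0,0,-3.0],"spin":0},
  {"hand":9.4,"xyz":[0,0,-4.0],"spin":0},
  {"hand":9.4,"xyz":[0,0,-4.0],"spin":0},
  {"hand":9.4,"xyz":[0,0,-2.0],"spin":0},
  {"hand":9.4,"xyz":[0,0,0],"spin":-7},
  {"hand":9.4,"xyz":[0,0,0],"spin":-7},
  {"hand":9.4,"xyz":[0,0,0],"spin":-7},
])

```text
clock: 7.87
ee_pos: [0.6007, 0.0145, 0.257]
eef_rot: [0.001, 0.679, 0.734, 0.001]
force: [-0.6, -0.8, -0.6]
width: 0.0941
finger_force: 0.0
```

>>> send_rows([
  {"hand":9.4,"xyz":[0,0,0],"spin":-7},
  {"hand":9.4,"xyz":[0,0,0],"spin":-7},
  {"hand":9.4,"xyz":[0,0,0],"spin":-7},
  {"hand":9.4,"xyz":[0,0,0],"spin":-7},
  {"hand":9.4,"xyz":[0,0,0],"spin":-7},
  {"hand":9.4,"xyz":[0,0,0],"spin":-7},
  {"hand":9.4,"xyz":[0,0,0],"spin":-7},
  {"hand":9.4,"xyz":[0,0,0],"spin":-7},
])

```text
clock: 8.53
ee_pos: [0.6002, 0.0146, 0.2558]
eef_rot: [0.0, 0.255, 0.967, 0.0]
force: [-0.2, -0.0, 0.4]
width: 0.0938
finger_force: 0.0
```

>>> send_rows([
  {"hand":9.4,"xyz":[0,0,0],"spin":-7},
  {"hand":9.4,"xyz":[0,0,0],"spin":-6},
  {"hand":9.4,"xyz":[0,0,0],"spin":0},
  {"hand":9.4,"xyz":[0,0,0],"spin":0},
])

```text
clock: 8.87
ee_pos: [0.6003, 0.0146, 0.2556]
eef_rot: [0.0, 0.148, 0.989, 0.0]
force: [-0.9, -0.6, 0.1]
width: 0.0942
finger_force: 0.0
```

```bash
python3 - <<'E'
from h import *
np.set_printoptions(precision=4,suppress=True)
s,M=st();print(s["clock"],s["ee_pos"],M)
a=snap("wrist","w2")
cv2.imwrite("pics/w2b.png",cv2.resize(a[:,:,::-1],(800,500),interpolation=cv2.INTER_CUBIC))
E
```

```text
8.8667 [0.6003 0.0146 0.2556] [[-0.9561  0.2931  0.0007]
 [ 0.2931  0.9561  0.    ]
 [-0.0007  0.0002 -1.    ]]
```

View pics/w2b.png

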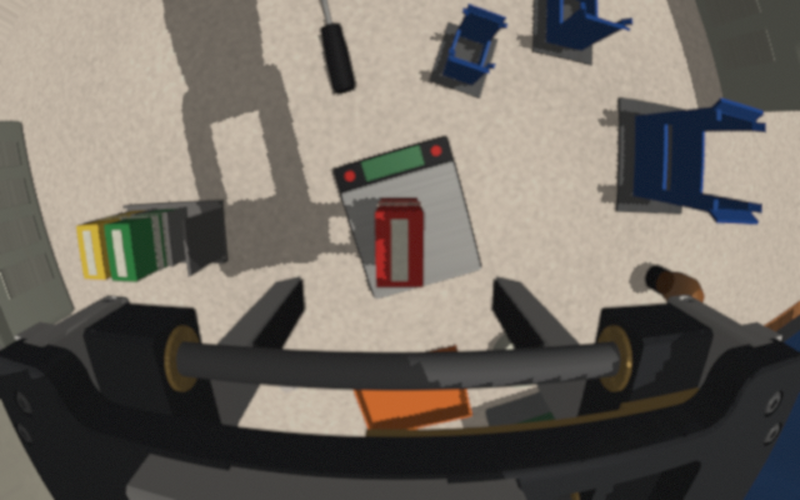

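```bash
python3 - <<'E'
from h import *
np.set_printoptions(precision=4,suppress=True)
q=np.array([(377,208),(422,208),(422,287),(377,287)])*.8
s_=np.array([(392,219),(409,219),(408,282),(391,282)])*.8
for Q in(q,s_):
  X=np.array([onz("w2",*p,.135,True) for p in Q]);print(X.mean(0));print([(np.linalg.norm(X[i]-X[i-1]),np.degrees(np.arctan2(*(X[i]-X[i-1])[1::-1]))) for i in range(4)])
s,M=st()
print("tool offs cm",M.T@(X.mean(0)-s["ee_pos"])*100)
E
```

```text
[0.6008 0.0149 0.135 ]
[(np.float64(0.059340959286412365), np.float64(162.2079216657706)), (np.float64(0.03212828598396357), np.float64(72.92788880729528)), (np.float64(0.05936546460515885), np.float64(-16.265976650690774)), (np.float64(0.03370916771628639), np.float64(-107.1117389118803))]
[0.6028 0.0147 0.135 ]
[(np.float64(0.04739259813008339), np.float64(161.81137490794688)), (np.float64(0.012185839193926224), np.float64(72.93003834230014)), (np.float64(0.04739425160687943), np.float64(-17.60108804431549)), (np.float64(0.012671759634137993), np.float64(-107.10907259635802))]
tool offs cm [-0.236   0.0806 12.0491]
```

>>> send_rows([
  {"hand":9.4,"xyz":[0,0,3.0],"spin":0},
  {"hand":9.4,"xyz":[0,0,4.0],"spin":0},
  {"hand":9.4,"xyz":[0,0,4.0],"spin":0},
  {"hand":9.4,"xyz":[0,0,3.0],"spin":0},
  {"hand":9.4,"xyz":[0,0,0.95],"spin":0},
  {"hand":9.4,"xyz":[0,0,0],"spin":0},
  {"hand":9.4,"xyz":[0,0,0],"spin":0},
])

```text
clock: 9.5
ee_pos: [0.6009, 0.0145, 0.1064]
eef_rot: [0.001, 0.147, 0.989, 0.0]
force: [0.4, -0.4, 0.4]
width: 0.094
finger_force: 0.0
```

>>> send_rows([
  {"hand":7.5,"xyz":[0,0,0],"spin":0},
  {"hand":5.5,"xyz":[0,0,0],"spin":0},
  {"hand":4.5,"xyz":[0,0,0],"spin":0},
  {"hand":3.0,"xyz":[0,0,0],"spin":0},
  {"hand":3.0,"xyz":[0,0,0],"spin":0},
  {"hand":3.0,"xyz":[0,0,0],"spin":0},
  {"hand":3.0,"xyz":[0,0,0],"spin":0},
  {"hand":3.0,"xyz":[0,0,0],"spin":0},
], grip_force=15)

```text
clock: 10.17
ee_pos: [0.6001, 0.0146, 0.1054]
eef_rot: [-0.0, 0.147, 0.989, 0.0]
force: [0.3, 0.4, 0.1]
width: 0.0441
finger_force: 0.0
```

```bash
python3 - <<'E'
from h import *
np.set_printoptions(precision=4,suppress=True)
s,M=st();print(s["clock"],s["ee_pos"],s["force"],s["width"],s["qpos"])
E
```

```text
10.1667 [0.6001 0.0146 0.1054] [0.3129 0.3759 0.0865] 0.0440763620998048 [-0.1198  0.3855  1.5872  0.      1.169  -1.3959]
```

>>> send_rows([
  {"hand":3.0,"xyz":[0,0,0],"spin":0},
  {"hand":3.0,"xyz":[0,0,0],"spin":0},
  {"hand":3.0,"xyz":[0,0,0],"spin":0},
  {"hand":3.0,"xyz":[0,0,0],"spin":0},
  {"hand":3.0,"xyz":[0,0,0],"spin":0},
])

```text
clock: 10.58
ee_pos: [0.6001, 0.0146, 0.1053]
eef_rot: [-0.0, 0.147, 0.989, 0.0]
force: [0.1, 0.7, -0.8]
width: 0.0364
finger_force: 15.0
```

>>> send_rows([
  {"hand":3.0,"xyz":[0,0,-0.5],"spin":0},
  {"hand":3.0,"xyz":[0,0,-1.5],"spin":0},
  {"hand":3.0,"xyz":[0,0,-2.5],"spin":0},
  {"hand":3.0,"xyz":[0,0,-3.0],"spin":0},
  {"hand":3.0,"xyz":[0,0,-2.5],"spin":0},
  {"hand":3.0,"xyz":[0,0,-1.0],"spin":0},
])

```text
clock: 11.08
ee_pos: [0.6024, 0.0143, 0.2202]
eef_rot: [0.004, 0.147, 0.989, 0.0]
force: [1.3, -1.0, -1.0]
width: 0.0357
finger_force: 15.0
```

```bash
python3 - <<'E'
from h import *
np.set_printoptions(precision=4,suppress=True)
s,M=st();print(s["clock"],s["ee_pos"],s["force"],s["width"],M)
# case yaw/centre guess -> target above, set back along tool x for camera view
c=np.array([.428,.259]);print(M.T@(np.array([c[0],c[1],.27])-s["ee_pos"])*100)
E
```

```text
11.0833 [0.6024 0.0143 0.2202] [ 1.3045 -1.0416 -1.0486] 0.03565993548907669 [[-0.9569  0.2903  0.0072]
 [ 0.2903  0.9569 -0.001 ]
 [-0.0072  0.0012 -1.    ]]
[23.7543 18.3564 -5.125 ]
```

>>> send_rows([
  {"hand":3.0,"xyz":[1.0,1.3,-1.0],"spin":0},
  {"hand":3.0,"xyz":[2.0,2.6,-1.5],"spin":0},
  {"hand":3.0,"xyz":[2.2,2.9,-1.5],"spin":0},
  {"hand":3.0,"xyz":[2.2,2.9,-1.0],"spin":0},
  {"hand":3.0,"xyz":[2.2,2.9,0],"spin":0},
  {"hand":3.0,"xyz":[2.0,2.6,0],"spin":0},
  {"hand":3.0,"xyz":[1.4,1.8,0],"spin":0},
  {"hand":3.0,"xyz":[0,0,0],"spin":6},
])

```text
clock: 11.75
ee_pos: [0.5214, 0.2198, 0.264]
eef_rot: [-0.002, 0.196, 0.981, 0.0]
force: [-0.6, -0.0, -1.7]
width: 0.036
finger_force: 15.0
```

>>> send_rows([
  {"hand":3.0,"xyz":[0,0,0],"spin":0},
  {"hand":3.0,"xyz":[0,0,0],"spin":0},
  {"hand":3.0,"xyz":[0,0,0],"spin":0},
  {"hand":3.0,"xyz":[0,0,0],"spin":0},
])

```text
clock: 12.08
ee_pos: [0.525, 0.2144, 0.2649]
eef_rot: [-0.0, 0.198, 0.98, -0.0]
force: [-0.4, -0.7, -0.5]
width: 0.0357
finger_force: 15.0
```

```bash
python3 - <<'E'
from h import *
np.set_printoptions(precision=4,suppress=True)
s,M=st();print(s["clock"],s["ee_pos"],s["force"],s["width"],M)
a=snap("wrist","w3")
m=proj("w3",[.428,.259,.1],True);print(m)
u,v=np.clip(m.astype(int),[80,75],[560,325]);print(u-80,v-75)
cv2.imwrite("pics/w3b.png",cv2.resize(a[v-75:v+75,u-80:u+80,::-1],(800,600)[:2] if 0 else (640*5//4,600*5//4*4//5),interpolation=cv2.INTER_CUBIC))
E
```

```text
12.0833 [0.525  0.2144 0.2649] [-0.3598 -0.6929 -0.527 ] 0.03569746524280313 [[-0.9214  0.3887 -0.0011]
 [ 0.3887  0.9214 -0.0003]
 [ 0.0009 -0.0007 -1.    ]]
[322.1948  86.1968]
242 11
```

View pics/w3b.png

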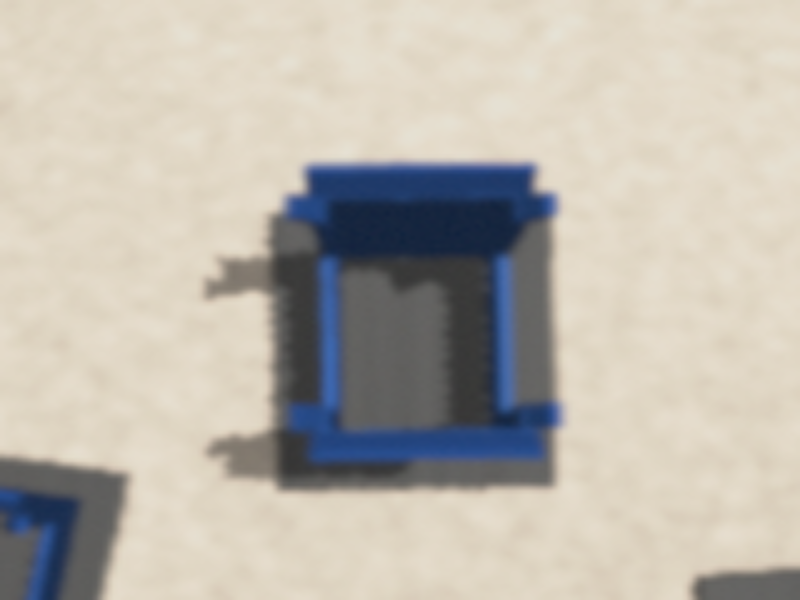

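```bash
python3 - <<'E'
from h import *
np.set_printoptions(precision=4,suppress=True)
s,M=st();C=lambda u,v,z:(M.T@(onz("w3",242+(u+.5)/5-.5,11+(v+.5)/4-.5,z,True)-s["ee_pos"]))[:2]*1000
def q(n,z,pts):
    P=np.array([C(u,v,z) for u,v in pts]); # TL TR BR BL
    print(n,"ctr",P.mean(0),"wy",P[1][1]-P[0][1],P[2][1]-P[3][1],"lx",P[0][0]-P[3][0],P[1][0]-P[2][0],"yaw",[np.degrees(np.arctan2(*(P[a]-P[b])[::-1])).round(2) for a,b in((0,3),(1,2))],[np.degrees(np.arctan2(-(P[a]-P[b])[0],(P[a]-P[b])[1])).round(2) for a,b in((1,0),(2,3))])
q("lip",.108,[(306,165),(536,165),(545,460),(308,460)])
q("tabs",.108,[(286,205),(557,205),(562,415),(288,415)])
q("wallrim",.099,[(328,198),(515,198),(520,430),(330,430)])
q("ledge",.045,[(340,255),(495,255),(497,430),(340,430)])
q("foot",.004,[(278,212),(551,212),(553,487),(280,487)])
E
```

```text
lip ctr [103.9493   7.5097] wy 45.91544362704234 47.24788144896774 lx 75.6026463386457 75.7536690473382 yaw [np.float64(-0.3), np.float64(-1.31)] [np.float64(-0.43), np.float64(-0.23)]
tabs ctr [104.3879   7.4068] wy 54.004199750050496 54.53543993882084 lx 53.74358463823798 53.873260404097394 yaw [np.float64(-0.43), np.float64(-0.99)] [np.float64(-0.4), np.float64(-0.26)]
wallrim ctr [104.3987   7.6113] wy 38.30796704372796 38.8852748087386 lx 61.01869046035344 61.12174771834228 yaw [np.float64(-0.37), np.float64(-0.91)] [np.float64(-0.4), np.float64(-0.25)]
ledge ctr [102.1543   7.7211] wy 37.0047705770358 37.535877099398185 lx 53.43892575965994 53.51020019015051 yaw [np.float64(0.04), np.float64(-0.53)] [np.float64(-0.32), np.float64(-0.2)]
foot ctr [104.4442   8.0384] wy 72.57194208398595 72.78973608194997 lx 93.44586810237585 93.64945008385351 yaw [np.float64(-0.26), np.float64(-0.39)] [np.float64(-0.32), np.float64(-0.16)]
```

>>> send_rows([
  {"hand":3.0,"xyz":[1.4,0.15,0],"spin":0},
  {"hand":3.0,"xyz":[2.5,0.2,0],"spin":0},
  {"hand":3.0,"xyz":[2.8,0.2,0],"spin":0},
  {"hand":3.0,"xyz":[2.3,0.2,0],"spin":-0.4},
  {"hand":3.0,"xyz":[1.4,0,0],"spin":0},
  {"hand":3.0,"xyz":[0,0,2.0],"spin":0},
  {"hand":3.0,"xyz":[0,0,3.0],"spin":0},
  {"hand":3.0,"xyz":[0,0,1.5],"spin":0},
])

```text
clock: 12.8
ee_pos: [0.4305, 0.2619, 0.1983]
eef_rot: [-0.001, 0.195, 0.981, -0.001]
force: [0.3, -0.1, -1.8]
width: 0.0364
finger_force: 15.0
```

>>> send_rows([
  {"hand":3.0,"xyz":[0,0,0.4],"spin":0},
  {"hand":3.0,"xyz":[0,0,0],"spin":0},
  {"hand":3.0,"xyz":[0,0,0],"spin":0},
  {"hand":3.0,"xyz":[0,0,0],"spin":0},
])

```text
clock: 13.13
ee_pos: [0.4334, 0.2626, 0.1982]
eef_rot: [0.001, 0.195, 0.981, 0.001]
force: [0.3, 1.9, -1.5]
width: 0.0355
finger_force: 15.0
```

```bash
python3 - <<'E'
from h import *
np.set_printoptions(precision=4,suppress=True)
s,M=st();print(s["clock"],s["ee_pos"],s["force"],s["width"],M[:,1])
a=snap("wrist","w4");b=snap("side","s4")
a=cv2.resize(a[100:300,200:440],(600,500));cv2.imwrite("pics/w4b.png",np.hstack([cv2.resize(a,(400,400)),cv2.resize(b[70:230,190:350],(400,400),interpolation=cv2.INTER_CUBIC)])[:,:,::-1])
E
```

```text
13.1333 [0.4334 0.2626 0.1982] [ 0.3133  1.9001 -1.5223] 0.03547736308262692 [0.3826 0.9239 0.0022]
```

View pics/w4b.png

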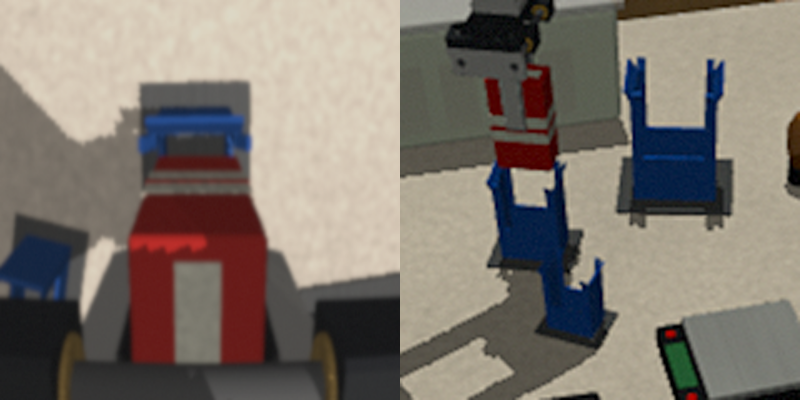

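>>> send_rows([
  {"hand":3.0,"xyz":[0,0,0.3],"spin":0},
  {"hand":3.0,"xyz":[0,0,0],"spin":0},
  {"hand":3.0,"xyz":[0,0,0],"spin":0},
  {"hand":3.0,"xyz":[0,0,0],"spin":0},
  {"hand":3.0,"xyz":[0,0,0],"spin":0},
  {"hand":3.0,"xyz":[0,0,0],"spin":0},
])

```text
clock: 13.73
ee_pos: [0.4322, 0.2623, 0.1935]
eef_rot: [-0.0, 0.195, 0.981, 0.0]
force: [0.4, 0.7, -1.3]
width: 0.036
finger_force: 15.0
```

```bash
python3 - <<'E'
from h import *
np.set_printoptions(precision=4,suppress=True)
s,M=st();print(s["clock"],s["ee_pos"],s["force"],M[:,1],np.degrees(np.arctan2(M[0,1],M[1,1])))
d=np.array([.4319,.2619,0])-s["ee_pos"];print("to go mm",(M.T@d)[:2]*1000)
a=snap("wrist","w5")[:,:,::-1]
cv2.imwrite("pics/w5b.png",cv2.resize(a[130:255,245:365],(768,600),interpolation=cv2.INTER_CUBIC) if 0 else cv2.resize(a[130:250,240:400],(800,600),interpolation=cv2.INTER_CUBIC))
E
```

```text
13.7333 [0.4322 0.2623 0.1935] [ 0.4392  0.6526 -1.3035] [0.3824 0.924  0.    ] 22.48055306154556
to go mm [ 0.1187 -0.4542]
```

View pics/w5b.png

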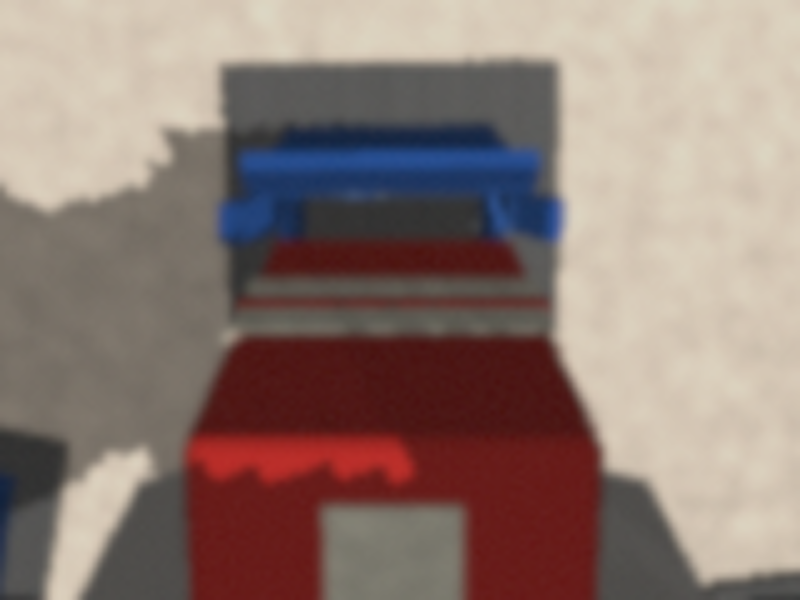

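```bash
python3 - <<'E'
from h import *
np.set_printoptions(precision=4,suppress=True)
s,M=st();C=lambda u,v,z:(M.T@(onz("w5",240+(u+.5)/5-.5,130+(v+.5)/5-.5,z,True)-s["ee_pos"]))[:2]*1000
zb=s["ee_pos"][2]-.0753
print("carton bottom",C(272,240,zb),C(518,240,zb),"top",C(190,436,zb+.105),C(598,436,zb+.105))
print("lip",C(240,151,.108),C(541,151,.108),"tabs",C(222,220,.108),C(562,220,.108),"foot",C(222,64,.004),C(556,64,.004))
E
```

```text
carton bottom [ 26.6018 -18.8302] [26.5694 18.1017] top [ 27.2318 -17.7422] [27.198  16.5561]
lip [ 39.0063 -24.4396] [38.9567 22.3513] tabs [ 28.1517 -27.4633] [28.1002 25.8217] foot [ 47.5583 -38.5274] [47.4674 35.4768]
```

>>> send_rows([
  {"hand":3.0,"xyz":[0.2,-0.05,0],"spin":0},
  {"hand":3.0,"xyz":[0,0,0.5],"spin":0},
  {"hand":3.0,"xyz":[0,0,0.5],"spin":0},
  {"hand":3.0,"xyz":[0,0,0.5],"spin":0},
  {"hand":3.0,"xyz":[0,0,0],"spin":0},
  {"hand":3.0,"xyz":[0,0,0],"spin":0},
])

```text
clock: 14.28
ee_pos: [0.4296, 0.2623, 0.1776]
eef_rot: [-0.001, 0.195, 0.981, -0.0]
force: [-0.4, 0.9, -0.7]
width: 0.036
finger_force: 15.0
```

>>> send_rows([
  {"hand":3.0,"xyz":[0,0,0.4],"spin":0},
  {"hand":3.0,"xyz":[0,0,0.4],"spin":0},
  {"hand":3.0,"xyz":[0,0,0.4],"spin":0},
  {"hand":3.0,"xyz":[0,0,0],"spin":0},
  {"hand":3.0,"xyz":[0,0,0],"spin":0},
])

```text
clock: 14.7
ee_pos: [0.4298, 0.2624, 0.166]
eef_rot: [-0.0, 0.195, 0.981, -0.0]
force: [0.5, -0.1, -1.4]
width: 0.0356
finger_force: 15.0
```

```bash
python3 - <<'E'
from h import *
np.set_printoptions(precision=4,suppress=True)
s,M=st();print(s["clock"],s["ee_pos"],s["force"],s["torque"],M.T@s["force"])
E
```

```text
14.7 [0.4298 0.2624 0.166 ] [ 0.4673 -0.1044 -1.4119] [ 0.0552 -0.1825  0.0147] [-0.4726  0.0832  1.4115]
```

>>> send_rows([
  {"hand":3.0,"xyz":[0,0,0.5],"spin":0},
  {"hand":3.0,"xyz":[0,0,0.6],"spin":0},
  {"hand":3.0,"xyz":[0,0,0.6],"spin":0},
  {"hand":3.0,"xyz":[0,0,0.6],"spin":0},
  {"hand":3.0,"xyz":[0,0,0.6],"spin":0},
  {"hand":3.0,"xyz":[0,0,0.6],"spin":0},
  {"hand":3.0,"xyz":[0,0,0],"spin":0},
])

```text
clock: 15.28
ee_pos: [0.4293, 0.2624, 0.1298]
eef_rot: [-0.001, 0.195, 0.981, -0.0]
force: [-0.5, 0.4, -1.1]
width: 0.0364
finger_force: 15.0
```

>>> send_rows([
  {"hand":3.0,"xyz":[0,0,0.5],"spin":0},
  {"hand":3.0,"xyz":[0,0,0.6],"spin":0},
  {"hand":3.0,"xyz":[0,0,0.6],"spin":0},
  {"hand":3.0,"xyz":[0,0,0.6],"spin":0},
  {"hand":3.0,"xyz":[0,0,0.6],"spin":0},
  {"hand":3.0,"xyz":[0,0,0.4],"spin":0},
  {"hand":3.0,"xyz":[0,0,0],"spin":0},
  {"hand":3.0,"xyz":[0,0,0],"spin":0},
])

```text
clock: 15.95
ee_pos: [0.4299, 0.2625, 0.0981]
eef_rot: [-0.0, 0.195, 0.981, -0.0]
force: [-0.4, 0.4, -1.2]
width: 0.0361
finger_force: 15.0
```

```bash
python3 - <<'E'
from h import *
np.set_printoptions(precision=4,suppress=True)
s,M=st();print(s["clock"],s["ee_pos"],s["force"],s["torque"],M.T@s["force"])
E
```

```text
15.95 [0.4299 0.2625 0.0981] [-0.4161  0.3566 -1.2243] [ 0.0494 -0.1571  0.0228] [0.5202 0.1711 1.2245]
```

>>> send_rows([
  {"hand":3.0,"xyz":[0,0,0.4],"spin":0},
  {"hand":3.0,"xyz":[0,0,0.4],"spin":0},
  {"hand":3.0,"xyz":[0,0,0.4],"spin":0},
  {"hand":3.0,"xyz":[0,0,0.3],"spin":0},
  {"hand":3.0,"xyz":[0,0,0.1],"spin":0},
  {"hand":3.0,"xyz":[0,0,0],"spin":0},
  {"hand":3.0,"xyz":[0,0,0],"spin":0},
  {"hand":3.0,"xyz":[0,0,0],"spin":0},
])

```text
clock: 16.62
ee_pos: [0.4303, 0.2626, 0.0826]
eef_rot: [0.0, 0.195, 0.981, 0.0]
force: [-0.2, -0.7, -2.3]
width: 0.0359
finger_force: 15.0
```

>>> send_rows([
  {"hand":3.0,"xyz":[0,0,0.15],"spin":0},
  {"hand":3.0,"xyz":[0,0,0.0],"spin":0},
  {"hand":3.0,"xyz":[0,0,0],"spin":0},
  {"hand":3.0,"xyz":[0,0,0],"spin":0},
])

```text
clock: 16.95
ee_pos: [0.4302, 0.2626, 0.081]
eef_rot: [0.0, 0.195, 0.981, 0.0]
force: [-0.3, 0.2, -1.2]
width: 0.036
finger_force: 15.0
```

>>> send_rows([
  {"hand":3.0,"xyz":[0,0,0.15],"spin":0},
  {"hand":3.0,"xyz":[0,0,0.0],"spin":0},
  {"hand":3.0,"xyz":[0,0,0],"spin":0},
  {"hand":3.0,"xyz":[0,0,0],"spin":0},
])

```text
clock: 17.28
ee_pos: [0.4301, 0.2625, 0.0794]
eef_rot: [-0.0, 0.195, 0.981, -0.0]
force: [-0.5, 0.4, -1.7]
width: 0.0358
finger_force: 15.0
```

>>> send_rows([
  {"hand":3.0,"xyz":[0,0,0.1],"spin":0},
  {"hand":3.0,"xyz":[0,0,0.0],"spin":0},
  {"hand":3.0,"xyz":[0,0,0],"spin":0},
])

```text
clock: 17.53
ee_pos: [0.4303, 0.2626, 0.0792]
eef_rot: [-0.0, 0.195, 0.981, -0.0]
force: [-2.3, -0.6, 6.1]
width: 0.0361
finger_force: 15.0
```

>>> send_rows([
  {"hand":3.0,"xyz":[0,0,0.1],"spin":0},
  {"hand":3.0,"xyz":[0,0,0.0],"spin":0},
  {"hand":3.0,"xyz":[0,0,0],"spin":0},
])

```text
clock: 17.78
ee_pos: [0.4303, 0.2626, 0.0792]
eef_rot: [-0.0, 0.195, 0.981, -0.0]
force: [-4.5, -1.9, 11.9]
width: 0.0364
finger_force: 15.0
```

>>> send_rows([
  {"hand":3.0,"xyz":[0,0,-0.15],"spin":0},
  {"hand":3.0,"xyz":[0,0,0],"spin":0},
  {"hand":4.2,"xyz":[0,0,0],"spin":0},
  {"hand":5.0,"xyz":[0,0,0],"spin":0},
  {"hand":6.0,"xyz":[0,0,0],"spin":0},
  {"hand":6.0,"xyz":[0,0,0],"spin":0},
  {"hand":6.0,"xyz":[0,0,0],"spin":0},
])

```text
clock: 18.37
ee_pos: [0.4301, 0.2626, 0.0788]
eef_rot: [-0.0, 0.195, 0.981, -0.0]
force: [0.3, 0.4, -0.6]
width: 0.0595
finger_force: 0.0
```

>>> send_rows([
  {"hand":6.0,"xyz":[0,0,-0.5],"spin":0},
  {"hand":6.0,"xyz":[0,0,-1.5],"spin":0},
  {"hand":6.0,"xyz":[0,0,-3.0],"spin":0},
  {"hand":6.0,"xyz":[0,0,-4.0],"spin":0},
  {"hand":6.0,"xyz":[0,0,-4.0],"spin":0},
  {"hand":6.0,"xyz":[0,0,-2.0],"spin":0},
  {"hand":6.0,"xyz":[0,0,0],"spin":0},
  {"hand":6.0,"xyz":[0,0,0],"spin":0},
])

```text
clock: 19.03
ee_pos: [0.4311, 0.263, 0.2308]
eef_rot: [0.002, 0.195, 0.981, 0.001]
force: [0.0, -0.0, -1.4]
width: 0.0602
finger_force: 0.0
```

```bash
python3 - <<'E'
from h import *
np.set_printoptions(precision=4,suppress=True)
s,M=st();print(s["clock"],s["ee_pos"],s["force"],s["width"])
a=snap("wrist","w6");b=snap("side","s6")
cv2.imwrite("pics/end.png",np.hstack([cv2.resize(a[120:300,230:410],(400,400)),cv2.resize(b[70:230,190:350],(400,400),interpolation=cv2.INTER_CUBIC)])[:,:,::-1])
E
```

```text
19.0333 [0.4311 0.263  0.2308] [ 0.0039 -0.0466 -1.3846] 0.06024358167060791
```

View pics/end.png

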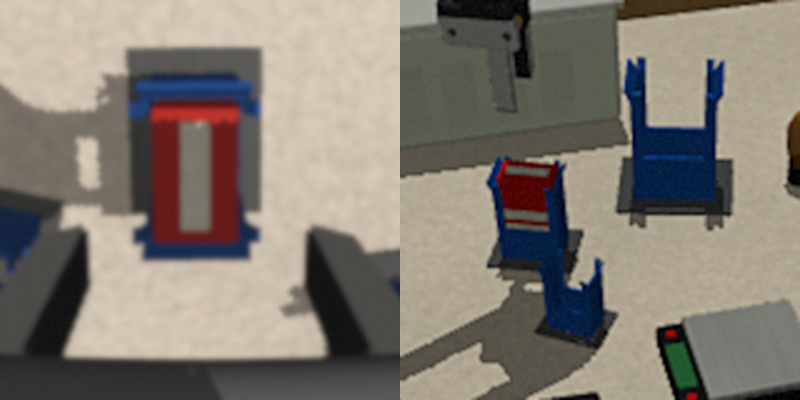

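The picture shows the red carton seated in the blue case, its top flush with the rim, and the gripper clear above it.

```bash
python3 -c "
from plant import workorder
print(workorder.job_done())"
```

```text
the job is handed in; nothing more can be done
None
```

The red carton stood released on the scale for over a second, then went fully home and was released in the blue case; the job is handed in at about 19 s of the 67 s, and no verdict was returned.

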